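# Hold the contamination probe over the check source

### The job

Press the blue reset button on the ratemeter fully down and let it spring back up, then take the contamination probe by its handle, lift it out of its cradle and carry it over the glassware and the lead bricks to the check source. Hold it there level, centred over the source plate with its long sides lined up with the plate's (either way round) and its window about 10 mm above the plate, never touching the source or the bricks with the probe. Finish while still holding it hovering there, and leave the beaker, flask, tin and pot where they stand.

Things in the scene. Friction and masses are not known exactly. Their poses are not given: they have to be found in the camera images.
- reset (a joint): Travel of the ratemeter's round blue reset button (30 mm across), m: 0 = up, grows as it is pressed straight down, 0.006 = fully down. Spring return; fully down takes about 5 N.
- reset_top (a point): Centre of the top face of the blue reset button, on the flat top of the ratemeter (a grey desk instrument 124 mm deep, 140 mm wide; its flat top is 66 mm above the bench, with a sloped dark display on the robot's side of it). The button points straight up.
- probe: Hand-held contamination probe, about 0.35 to 0.6 kg: a light grey rectangular head 110 mm long (x) by 74 mm wide (y) and 30 mm high with a yellow tape band, and a black bridge handle on top. Origin at the centre of the flat underside, which is the window (foil 100 x 64 mm); z points up out of the handle. Overall height 83 mm. It stands upright in its cradle at the start.
- probe_handle (a point): Centre of the probe's handle bar, 72 mm straight above the window. The bar is 110 mm long along the probe's x, 24 mm wide along y and 22 mm high, carried by a post at each end (posts at x = +-43 mm, 20 mm wide); a thin rubber aerial stub sticks out 22 mm from its +x end; below the bar it is 31 mm down to the head's top. Close the fingers across the bar, along the probe's y, at its middle. Axes as the probe's.
- probe_window (a point): Centre of the probe's underside (the window). Axes as the probe's.
- cradle: Grey plastic parking cradle fixed to the bench, 134 mm (x) by 98 mm (y), rim 25 mm high. Origin at the centre of its underside. The probe's head rests on two ledges 15 mm above the bench, long side along the cradle's x, with 3 mm play inside the rim; it lifts straight up.
- castle: Low square enclosure of four grey lead bricks, fixed to the bench: each brick 200 x 40 x 50 mm (50 mm high), 240 mm square outside, 160 mm square inside, open on top, with the check source in the middle. Origin at the centre of its underside, on the bench.
- source_top (a point): Centre of the top face of the flat check source: an aluminium plate 110 mm (its x) by 74 mm (its y) with a yellow active area, in a black holder 124 x 88 mm. This face lies 14 mm above the bench, 36 mm below the brick tops. z points up.
- ratemeter: The grey ratemeter, fixed to the bench. Origin at the centre of its underside, x to the rear, away from the display.
- beaker_mid (a point): Middle of a glass beaker, 68 mm across, 90 mm high, standing on the bench (half-way up).
- flask_mid (a point): Middle of an amber glass bottle, 58 mm across, 115 mm high, standing on the bench (half-way up).
- tin_mid (a point): Middle of a low round steel source tin with a lid, 60 mm across, 36 mm high, standing on the bench (half-way up).
- pot_mid (a point): Middle of a white sample pot with a red lid, 54 mm across, 65 mm high, standing on the bench (half-way up).
Mind the look-alikes: they are no part of the job. Several things have the shape of the cradle; the one meant has the colours described above.

How it is judged:
By the outcome, as a careful person would: the job done as asked, in the order asked, and still so for the second after the job is handed in, while the arm keeps its last pose, push and grip.
It also fails if it takes over 56 s, if anything falls off the work surface, if the arm or the gripper's body presses on something with over 40 N, if the wrist force passes 120 N, or if a joint passes its speed limit or range.

### The arm

A 6-joint arm with a two-finger parallel gripper is mounted at the origin on the work surface. World frame = base frame: x ahead of the robot, y to its left, z up, the work surface at z = 0. Lengths are in mm, angles in degrees, forces in N, time in s.
With the tool pointing down it reaches from about 350 to 850 mm from the base axis. Payload 8.1 kg.
Tool frame: the origin (TCP) lies at the very end of the fingers, on their centre line; the grasp point (between the pads) lies grip_depth behind it (grip_depth is the distance from the TCP to the grasp point, in mm); z points along the fingers, y is the direction in which the jaws open and shut (so a half turn about z gives the same grasp; the last joint's range is limited). The gripper opens to 85 mm and grips with 20 to 120 N. Pads are 22 mm wide; open, the fingers measure 114 mm over their backs; the gripper's body (76 mm by 85 mm) begins 54 mm behind the grasp point. The pads swing forward as they close: fully open they stand 13 mm farther back than shut.
Start: joints at [-75.596, 7.471, 85.268, -0, 87.261, -4.893], TCP at [198.301, -566.288, 231.292] pointing down, gripper open.
Joint ranges: [-169.43, 169.43], [-51.17, 129.36], [1.28, 143.12], [-76.62, 256.62], [0, 156.53], [-152.29, 152.29]. Speed limits (degrees/s): [136.94, 136.94, 159.86, 180, 180, 180].

### API

Orientations are given as [roll, pitch, yaw] about the fixed x, y, z axes, in that order (R = Rz(yaw) Ry(pitch) Rx(roll)).
In Python, from bench import * gives the robot as it stands.
- The arm moves only by the tool step_arm, never from a script. Its argument "plan" is a list of rows, each an object of numbers: "grip": the finger opening in cm, from 0 to 8.54; "tx", "ty", "tz": the shift along the tool's x, y, z in cm; "ax", "ay", "az": the turn, a rotation vector about the tool's x, y, z in degrees. In form: [{"grip": .., "tx": .., "ty": .., "tz": .., "ax": .., "ay": .., "az": ..}, ...]. A call has 1 to 8 rows; each row shifts and turns the commanded pose from where the row before left it, along the tool's axes as they then stand; what a row does not reach is not made up. A row lasts 1/12 s, in which the tool goes at most 41.7 mm and 7.16 degrees, less where a joint would pass 70% of its speed; a pose out of reach is approached as far as the arm can. A call with a gripper value outside its range is refused whole. The fingers move at their own pace and stop on an object; "newtons" is the grip in N (left out, the last holds). Time passes only in rows, so rows that do not move let the fingers close. It gives the time, the measured TCP pose, the force and the opening at its end, in the units of the state.
- sense(): the state, without advancing time (a new reading comes with each control period).
- snapshot(name): name is "scene" or "top" or "wrist"; returns the picture (480x640x3 uint8, red, green, blue); there is no depth.
- camera_model(name): a dict with "intrinsics" (3x3 intrinsics, pixels), "pose" (4x4, takes a point from camera to world coordinates); the wrist camera has in their place "T_tool_cam" (4x4, takes a point from camera to tool coordinates, whose origin is the TCP and whose axes are the flange's). Camera axes: x right, y down, z forward; pixel columns grow to the right and rows downward; lengths in mm; the calibration is good to about 2 mm. The wrist camera is an equidistant fisheye: a pixel r from the principal point sees the ray r / f radians off the axis. A picture is of the moment at which its call begins: read the wrist's pose just before it. camera_model takes no time and is no camera call.
- hand_in(): hands the job in, once; it reports no verdict.
The state is a dict: "time": time; "joint_pos": joint angles; "qd": joint speeds; "joint_efforts": joint torques, N m; "tool_pos": TCP position; "tcp_rot": TCP orientation; "ft_force": force on the tool from outside, world axes, zero at the start; "wrist_torque": the same for the moment, N m; "finger_gap": finger opening in mm.
Only numpy, scipy, OpenCV 4.12 (cv2) and the standard library are available. Lean on these libraries where they do the work, as an engineer would, in place of code of your own. Each camera call takes 0.05 s, during which the arm holds its last target.

## Working session

There is one attempt and no reset: what is moved stays moved. The work goes in short steps, Python scripts to look and compute and a tool call to move; the robot and the scene stay as the last step left them, time stands still between calls to the robot, and variables do not carry over. Pictures are saved under pics/ and viewed, and the job is handed in when it is done.

Besides the shell and the picture viewer there is one more tool, called after ">>>" by a JSON object that holds its "method" and its "body", one argument or row to a line. step_arm: Moves the arm, as the interface text tells. Its arguments: {"type":"object","properties":{"plan":{"type":"array","items":{"type":"object","properties":{"grip":{"type":"number"},"tx":{"type":"number"},"ty":{"type":"number"},"tz":{"type":"number"},"ax":{"type":"number"},"ay":{"type":"number"},"az":{"type":"number"}}}},"newtons":{"type":"number"}},"required":["plan"]}

```bash
mkdir -p pics; ls; python3 - <<'E'
from bench import *
import cv2,numpy as np
np.set_printoptions(precision=2,suppress=True)
s=sense();print(s)
for n in("scene","top","wrist"):
    print(n,camera_model(n))
    cv2.imwrite(f"pics/{n}0.png",cv2.cvtColor(snapshot(n),cv2.COLOR_RGB2BGR))
E
```

```text
pics
{'time': 0.0, 'joint_pos': array([-75.6 ,   7.51,  85.33,  -0.  ,  87.26,  -4.89]), 'qd': array([ 0.02,  0.09,  0.09, -0.02, -0.03,  0.04]), 'joint_efforts': array([  0.  , -56.94, -50.05,  -0.  ,   0.01,   0.  ]), 'tool_pos': array([ 198.16, -565.74,  230.23]), 'tcp_rot': array([-179.89,   -0.01,   19.3 ]), 'ft_force': array([ 0.1 , -0.45,  0.29]), 'wrist_torque': array([-0.06,  0.01, -0.04]), 'finger_gap': 85.28371675181384}
scene {'intrinsics': array([[515.07,   0.  , 321.15],
       [  0.  , 515.07, 243.05],
       [  0.  ,   0.  ,   1.  ]]), 'pose': array([[  -0.67,    0.53,   -0.52, 1284.31],
       [   0.74,    0.48,   -0.47,  562.36],
       [   0.  ,   -0.71,   -0.71, 1030.4 ],
       [   0.  ,    0.  ,    0.  ,    1.  ]])}
top {'intrinsics': array([[495.87,   0.  , 318.22],
       [  0.  , 495.87, 236.12],
       [  0.  ,   0.  ,   1.  ]]), 'pose': array([[  -0.  ,   -1.  ,    0.1 ,  462.77],
       [  -1.  ,   -0.  ,   -0.03,  -62.22],
       [   0.03,   -0.1 ,   -0.99, 1232.71],
       [   0.  ,    0.  ,    0.  ,    1.  ]])}
wrist {'intrinsics': array([[371.65,   0.  , 319.97],
       [  0.  , 371.65, 237.72],
       [  0.  ,   0.  ,   1.  ]]), 'T_tool_cam': array([[  -0.  ,   -0.95,   -0.31,   80.74],
       [   1.  ,   -0.  ,   -0.  ,    0.08],
       [   0.  ,   -0.31,    0.95, -142.42],
       [   0.  ,    0.  ,    0.  ,    1.  ]])}
```

View pics/top0.png

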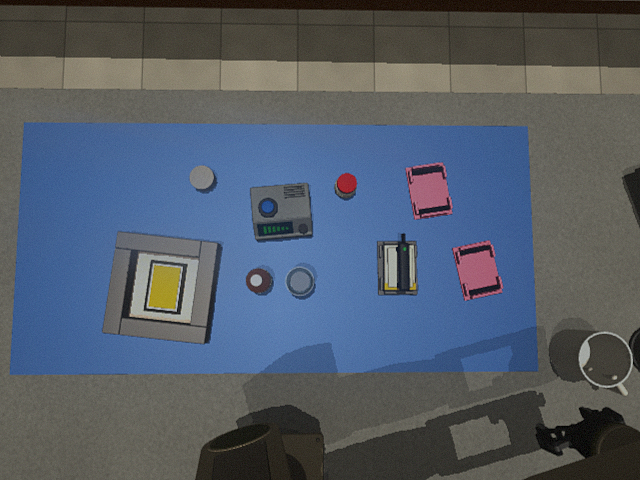

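View pics/scene0.png

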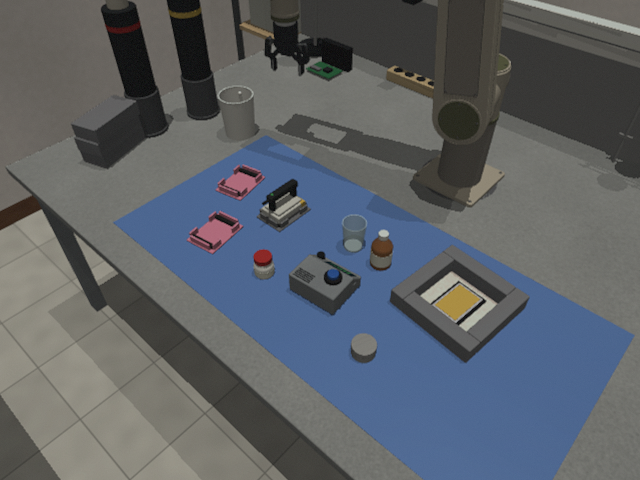

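View pics/wrist0.png

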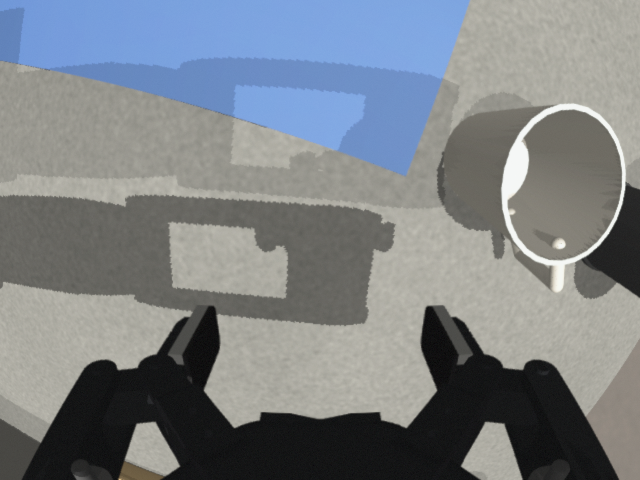

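```bash
cat > h.py <<'E'
import numpy as np,cv2
from bench import *
np.set_printoptions(precision=2,suppress=True)
def ray(n,u,v):
    c=camera_model(n);K=c["intrinsics"];T=c["pose"]
    d=T[:3,:3]@np.linalg.solve(K,[u,v,1]);return T[:3,3],d
def atz(n,u,v,z):
    o,d=ray(n,u,v);return o+d*(z-o[2])/d[2]
def proj(n,P):
    c=camera_model(n);K=c["intrinsics"];T=c["pose"]
    p=(np.asarray(P,float)-T[:3,3])@T[:3,:3];q=p@K.T;return q[...,:2]/q[...,2:]
def wpose():
    from scipy.spatial.transform import Rotation as R
    s=sense();T=np.eye(4);T[:3,:3]=R.from_euler('xyz',s["tcp_rot"],degrees=True).as_matrix();T[:3,3]=s["tool_pos"]
    return T,camera_model("wrist")
def watz(T,c,u,v,z):
    K=c["intrinsics"];d=np.array([u-K[0,2],v-K[1,2]]);r=np.hypot(*d);th=r/K[0,0]
    ray=np.r_[d/r*np.sin(th),np.cos(th)] if r>0 else np.array([0,0,1.])
    M=T@c["T_tool_cam"];w=M[:3,:3]@ray;o=M[:3,3];return o+w*(z-o[2])/w[2]
def save(img,n): cv2.imwrite(f"pics/{n}.png",cv2.cvtColor(img,cv2.COLOR_RGB2BGR))
E
python3 - <<'E'
import cv2
a=cv2.imread("pics/top0.png")
f=lambda x0,y0,x1,y1,k:cv2.resize(a[y0:y1,x0:x1],None,fx=k,fy=k,interpolation=cv2.INTER_CUBIC)
cv2.imwrite("pics/c1.png",f(370,225,430,305,7))
cv2.imwrite("pics/c2.png",f(95,225,230,350,5)[:600])
cv2.imwrite("pics/c3.png",f(240,170,330,300,4))
E
python3 - <<'E'
from h import *
for nm,u,v,z in [("button",267,207,72),("pot",346,184,65),("tin",202,177,36),("flask",258,280,115),("beaker",300,281,90)]:
    p=atz("top",u,v,z);print(nm,p,proj("scene",p))
E
```

```text
button [644.71  24.79  72.  ] [332.61 277.05]
pot [ 701.95 -162.99   65.  ] [263.31 254.47]
tin [723.86 186.1   36.  ] [362.75 342.63]
flask [472.8   40.36 115.  ] [381.58 231.48]
beaker [470.57 -53.41  90.  ] [353.45 221.54]
```

View pics/c1.png

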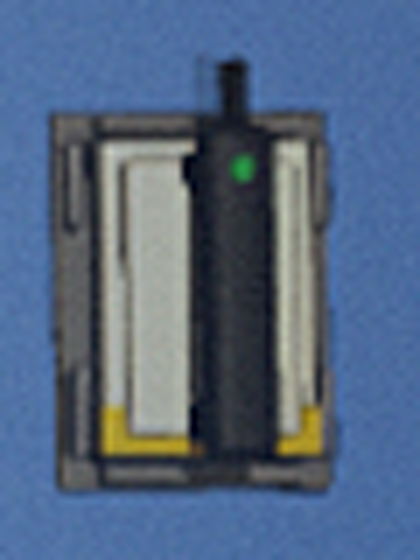

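View pics/c2.png

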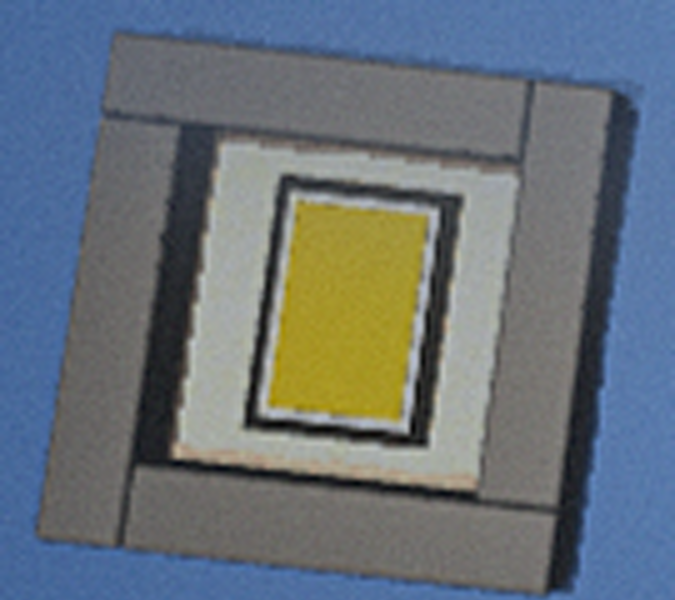

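View pics/c3.png

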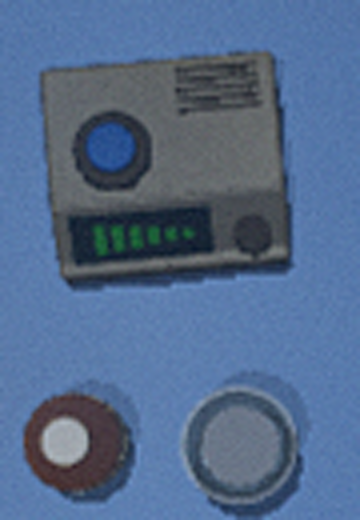

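```bash
python3 - <<'E'
from h import *
def an(a,b): d=b-a;return np.degrees(np.arctan2(d[1],d[0])),np.hypot(*d[:2])
c1=lambda x,y:(370+x/7-.43,225+y/7-.43)
c2=lambda x,y:(95+x/5-.4,225+y/5-.4)
A=[atz("top",*c2(*p),14) for p in[(286,192),(442,205),(411,433),(258,418)]]
A=np.array(A);print("plate",A,A.mean(0),an(A[3],A[0]),an(A[2],A[1]),an(A[1],A[0]))
Y=np.array([atz("top",*c2(*p),14) for p in[(297,201),(429,213),(403,423),(269,408)]]);print("yellow",Y.mean(0),an(Y[3],Y[0]),an(Y[2],Y[1]),an(Y[1],Y[0]))
B=np.array([atz("top",*c2(*p),50) for p in[(113,33),(615,92),(547,593),(38,540)]]);print("castle",B.mean(0),an(B[3],B[0]),an(B[2],B[1]),an(B[1],B[0]))
C=np.array([atz("top",*c1(*p),25) for p in[(53,115),(323,113),(332,488),(60,488)]]);print("cradle",C.mean(0),an(C[3],C[0]),an(C[2],C[1]),an(C[1],C[0]))
H=[atz("top",*c1(*p),98) for p in[(234,135),(242,455)]];print("handle",H,np.mean(H,0),an(H[1],H[0]))
print(proj("scene",np.mean(H,0)),proj("scene",A.mean(0)))
for z in(70,76):print(atz("top",267.1,206.4,z))
E
python3 - <<'E'
import cv2
a=cv2.imread("pics/scene0.png")
f=lambda x0,y0,x1,y1,k:cv2.resize(a[y0:y1,x0:x1],None,fx=k,fy=k,interpolation=cv2.INTER_CUBIC)
cv2.imwrite("pics/s1.png",f(250,170,400,320,4))
E
```

```text
plate [[515.4  307.71  14.  ]
 [509.   232.18  14.  ]
 [399.02 244.38  14.  ]
 [406.45 317.8   14.  ]] [457.46 275.52  14.  ] (np.float64(-5.295138807391646), np.float64(109.4194387217428)) (np.float64(-6.331665590838733), np.float64(110.66126416927811)) (np.float64(85.15931823356779), np.float64(75.79768052873796))
yellow [457.79 275.42  14.  ] (np.float64(-5.962634983619173), np.float64(100.34935313367514)) (np.float64(-5.619823137234754), np.float64(101.79071950339106)) (np.float64(84.72352870060033), np.float64(64.17070443946443))
castle [457.4 275.   50. ] (np.float64(-6.201359729589738), np.float64(238.4176537601565)) (np.float64(-6.676315188567447), np.float64(236.14021528057776)) (np.float64(83.27031391457965), np.float64(238.97469577782812))
cradle [ 503.6  -289.85   25.  ] (np.float64(0.2937461141704406), np.float64(129.91065934553416)) (np.float64(0.16053751834908672), np.float64(130.90855963222427)) (np.float64(90.44969628551618), np.float64(95.26079875369649))
handle [array([ 555.45, -290.91,   98.  ]), array([ 450.54, -291.58,   98.  ])] [ 503.   -291.25   98.  ] (np.float64(0.3617514783195802), np.float64(104.9115662687493))
[282.14 187.33] [456.88 301.06]
[646.46  24.72  70.  ]
[645.51  24.27  76.  ]
```

View pics/s1.png

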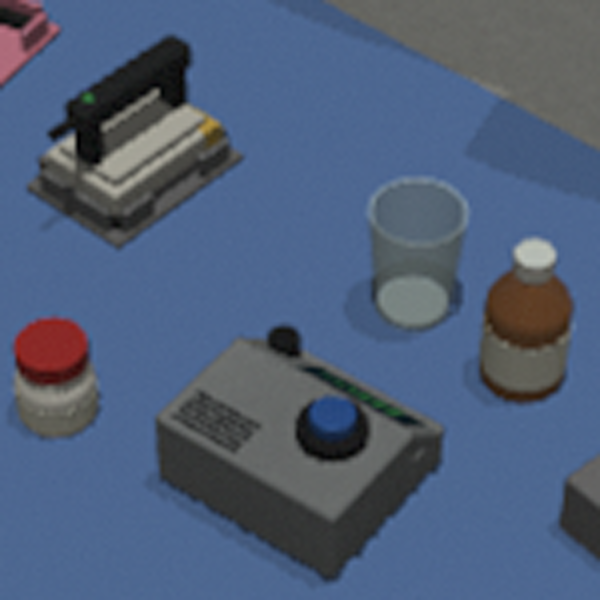

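>>> {"method": "step_arm", "body": {
  "plan": [
    {"grip":0,"az":6.43},
    {"grip":0,"az":6.43},
    {"grip":0,"az":6.43},
    {"grip":0,"tx":2.2,"ty":-2.9},
    {"grip":0,"tx":2.2,"ty":-2.9},
    {"grip":0,"tx":2.2,"ty":-2.9},
    {"grip":0,"tx":2.2,"ty":-2.9},
    {"grip":0,"tx":2.2,"ty":-2.9}
  ],
  "newtons": 60
}}

```text
invalid input
```

>>> {"method": "step_arm", "body": {
  "plan": [
    {"grip":0,"tx":2.2,"ty":-2.9},
    {"grip":0,"tx":2.2,"ty":-2.9},
    {"grip":0,"tx":2.2,"ty":-2.9},
    {"grip":0,"tx":2.2,"ty":-2.9},
    {"grip":0,"tx":2.2,"ty":-2.9},
    {"grip":0,"tx":2.2,"ty":-2.9},
    {"grip":0,"tx":2.2,"ty":-2.9},
    {"grip":0,"tx":2.2,"ty":-2.9}
  ]
}}

```text
invalid input
```

>>> {"method": "step_arm", "body": {
  "plan": [
    {"grip":0.0,"tx":0,"ty":0,"tz":0,"ax":0,"ay":0,"az":6.4}
  ],
  "newtons": 60
}}

```text
time: 0.23
tool_pos: [198.2, -566.0, 230.7]
tcp_rot: [-179.9, 0.0, 13.0]
ft_force: [0.0, 0.1, -0.3]
finger_gap: 75.6
```

>>> {"method": "step_arm", "body": {
  "plan": [
    {"grip":0,"tx":0,"ty":0,"tz":0,"ax":0,"ay":0,"az":6.4},
    {"grip":0,"tx":0,"ty":0,"tz":0,"ax":0,"ay":0,"az":6.5},
    {"grip":0,"tx":2.2,"ty":-2.9,"tz":0,"ax":0,"ay":0,"az":0},
    {"grip":0,"tx":2.2,"ty":-2.9,"tz":0,"ax":0,"ay":0,"az":0},
    {"grip":0,"tx":2.2,"ty":-2.9,"tz":0,"ax":0,"ay":0,"az":0},
    {"grip":0,"tx":2.2,"ty":-2.9,"tz":0,"ax":0,"ay":0,"az":0},
    {"grip":0,"tx":2.2,"ty":-2.9,"tz":0,"ax":0,"ay":0,"az":0},
    {"grip":0,"tx":2.2,"ty":-2.9,"tz":0,"ax":0,"ay":0,"az":0}
  ]
}}

```text
time: 0.9
tool_pos: [330.9, -390.7, 231.0]
tcp_rot: [-180.0, 0.0, -0.0]
ft_force: [0.9, -1.2, 0.1]
finger_gap: -0.3
```

>>> {"method": "step_arm", "body": {
  "plan": [
    {"grip":0,"tx":2.2,"ty":-2.9,"tz":0,"ax":0,"ay":0,"az":0},
    {"grip":0,"tx":2.2,"ty":-2.9,"tz":0,"ax":0,"ay":0,"az":0},
    {"grip":0,"tx":2.2,"ty":-2.9,"tz":0,"ax":0,"ay":0,"az":0},
    {"grip":0,"tx":2.2,"ty":-2.9,"tz":0,"ax":0,"ay":0,"az":0},
    {"grip":0,"tx":2.2,"ty":-2.9,"tz":0,"ax":0,"ay":0,"az":0},
    {"grip":0,"tx":2.2,"ty":-2.9,"tz":0,"ax":0,"ay":0,"az":0},
    {"grip":0,"tx":2.2,"ty":-2.9,"tz":0,"ax":0,"ay":0,"az":0},
    {"grip":0,"tx":2.2,"ty":-2.9,"tz":0,"ax":0,"ay":0,"az":0}
  ]
}}

```text
time: 1.57
tool_pos: [507.0, -158.6, 231.1]
tcp_rot: [-180.0, 0.0, -0.0]
ft_force: [1.1, 0.0, -0.4]
finger_gap: -0.0
```

>>> {"method": "step_arm", "body": {
  "plan": [
    {"grip":0,"tx":1.97,"ty":-2.61,"tz":1,"ax":0,"ay":0,"az":0},
    {"grip":0,"tx":1.97,"ty":-2.61,"tz":1,"ax":0,"ay":0,"az":0},
    {"grip":0,"tx":1.97,"ty":-2.61,"tz":1,"ax":0,"ay":0,"az":0},
    {"grip":0,"tx":1.97,"ty":-2.61,"tz":1,"ax":0,"ay":0,"az":0},
    {"grip":0,"tx":1.97,"ty":-2.61,"tz":1,"ax":0,"ay":0,"az":0},
    {"grip":0,"tx":1.97,"ty":-2.61,"tz":1,"ax":0,"ay":0,"az":0},
    {"grip":0,"tx":1.97,"ty":-2.61,"tz":1,"ax":0,"ay":0,"az":0},
    {"grip":0,"tx":0,"ty":0,"tz":0,"ax":0,"ay":0,"az":0}
  ]
}}

```text
time: 2.23
tool_pos: [644.6, 27.5, 157.2]
tcp_rot: [-179.9, 0.2, 0.2]
ft_force: [-0.5, -0.3, -0.6]
finger_gap: -0.0
```

```bash
python3 - <<'E'
from h import *
T,c=wpose();im=snapshot("wrist");save(im,"w1");print(T)
hsv=cv2.cvtColor(im,cv2.COLOR_RGB2HSV)
np.save("w1T.npy",T)
for z in(72,78,84): print(z,proj("scene",atz("top",267.1,206.4,z)))
E
```

```text
[[  1.     0.    -0.   644.58]
 [  0.    -1.     0.    27.46]
 [ -0.    -0.    -1.   157.21]
 [  0.     0.     0.     1.  ]]
72 [332.16 277.33]
78 [332.32 275.41]
84 [332.47 273.48]
```

View pics/w1.png

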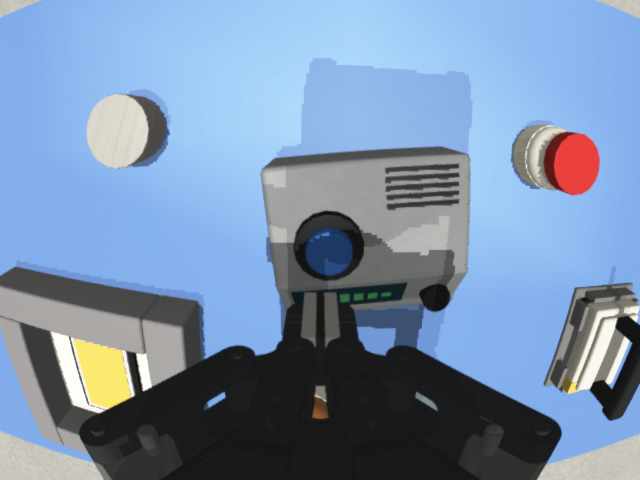

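```bash
python3 - <<'E'
from h import *
T=np.load("w1T.npy");c=camera_model("wrist")
for z in(72,78,84): print(z,watz(T,c,329,252,z),atz("top",267.1,206.4,z))
E
```

```text
72 [639.6   21.82  72.  ] [646.15  24.57  72.  ]
78 [641.88  21.97  78.  ] [645.2   24.12  78.  ]
84 [644.16  22.11  84.  ] [644.25  23.67  84.  ]
```

>>> {"method": "step_arm", "body": {
  "plan": [
    {"grip":0,"tx":0,"ty":0.45,"tz":1.6,"ax":0,"ay":0,"az":0},
    {"grip":0,"tx":0,"ty":0,"tz":1.6,"ax":0,"ay":0,"az":0},
    {"grip":0,"tx":0,"ty":0,"tz":1.6,"ax":0,"ay":0,"az":0},
    {"grip":0,"tx":0,"ty":0,"tz":1.6,"ax":0,"ay":0,"az":0},
    {"grip":0,"tx":0,"ty":0,"tz":0.3,"ax":0,"ay":0,"az":0},
    {"grip":0,"tx":0,"ty":0,"tz":0.2,"ax":0,"ay":0,"az":0},
    {"grip":0,"tx":0,"ty":0,"tz":0.2,"ax":0,"ay":0,"az":0},
    {"grip":0,"tx":0,"ty":0,"tz":0,"ax":0,"ay":0,"az":0}
  ]
}}

```text
time: 2.95
tool_pos: [644.8, 17.5, 91.3]
tcp_rot: [180.0, -0.1, -0.0]
ft_force: [0.7, 0.6, 0.3]
finger_gap: 0.0
```

>>> {"method": "step_arm", "body": {
  "plan": [
    {"grip":0,"tx":0,"ty":0,"tz":0,"ax":0,"ay":0,"az":0},
    {"grip":0,"tx":0,"ty":0,"tz":0,"ax":0,"ay":0,"az":0}
  ]
}}

```text
time: 3.12
tool_pos: [644.9, 17.8, 91.5]
tcp_rot: [180.0, -0.1, -0.0]
ft_force: [1.2, -0.3, 0.2]
finger_gap: 0.2
```

>>> {"method": "step_arm", "body": {
  "plan": [
    {"grip":0,"tx":0,"ty":-0.5,"tz":0.3,"ax":0,"ay":0,"az":0},
    {"grip":0,"tx":0,"ty":0,"tz":0.3,"ax":0,"ay":0,"az":0},
    {"grip":0,"tx":0,"ty":0,"tz":0.2,"ax":0,"ay":0,"az":0},
    {"grip":0,"tx":0,"ty":0,"tz":0.1,"ax":0,"ay":0,"az":0},
    {"grip":0,"tx":0,"ty":0,"tz":0,"ax":0,"ay":0,"az":0}
  ]
}}

```text
time: 3.53
tool_pos: [645.0, 23.6, 82.1]
tcp_rot: [-180.0, -0.1, 0.0]
ft_force: [1.6, 3.9, 4.9]
finger_gap: -0.1
```

```bash
python3 - <<'E'
from h import *
print(sense());save(snapshot("wrist"),"w2");save(snapshot("scene")[200:350,250:450].repeat(4,0).repeat(4,1),"s2")
E
```

```text
{'time': 3.5333, 'joint_pos': array([-2.48, 20.59, 85.95,  0.05, 73.35, 87.48]), 'qd': array([-0.05, -0.03,  0.01,  0.13, -0.06, -0.04]), 'joint_efforts': array([ -1.89, -61.57, -43.33,  -1.08,   0.41,  -0.  ]), 'tool_pos': array([645.01,  23.57,  82.15]), 'tcp_rot': array([-179.96,   -0.1 ,    0.02]), 'ft_force': array([1.58, 3.94, 4.87]), 'wrist_torque': array([ 0.49, -0.23, -0.02]), 'finger_gap': -0.06172585479441461}
```

View pics/w2.png

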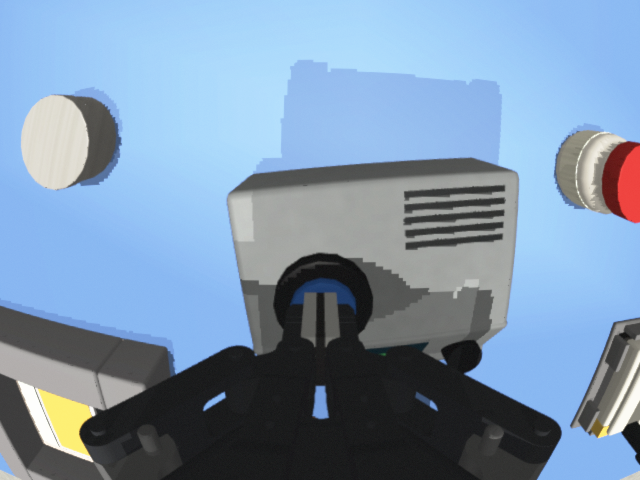

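View pics/s2.png

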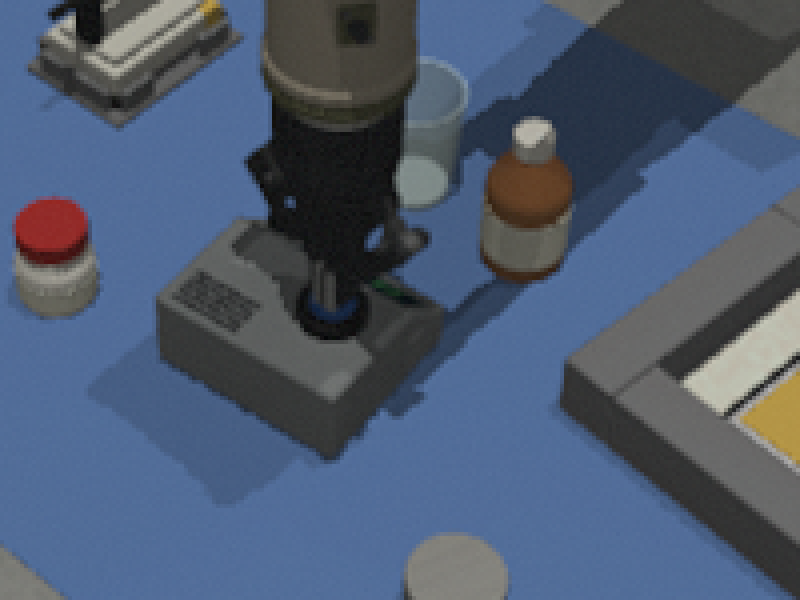

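>>> {"method": "step_arm", "body": {
  "plan": [
    {"grip":0,"tx":0,"ty":0,"tz":0.2,"ax":0,"ay":0,"az":0},
    {"grip":0,"tx":0,"ty":0,"tz":0,"ax":0,"ay":0,"az":0}
  ]
}}

```text
time: 3.8
tool_pos: [645.2, 23.5, 81.9]
tcp_rot: [-180.0, -0.1, 0.0]
ft_force: [-4.6, 4.5, 16.6]
finger_gap: 0.0
```

>>> {"method": "step_arm", "body": {
  "plan": [
    {"grip":0,"tx":0,"ty":0,"tz":0.2,"ax":0,"ay":0,"az":0},
    {"grip":0,"tx":0,"ty":0,"tz":0,"ax":0,"ay":0,"az":0}
  ]
}}

```text
time: 3.97
tool_pos: [645.3, 23.5, 81.7]
tcp_rot: [-180.0, -0.1, 0.0]
ft_force: [-10.8, 3.1, 28.0]
finger_gap: 0.0
```

```bash
python3 - <<'E'
from h import *
im=snapshot("scene");w=snapshot("wrist")
save(cv2.resize(im[250:300,300:367],None,fx=11,fy=11,interpolation=cv2.INTER_CUBIC),"s3");save(cv2.resize(w[220:370,240:420],None,fx=4,fy=4,interpolation=cv2.INTER_CUBIC),"w3")
E
```

```text
(no output)
```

View pics/s3.png

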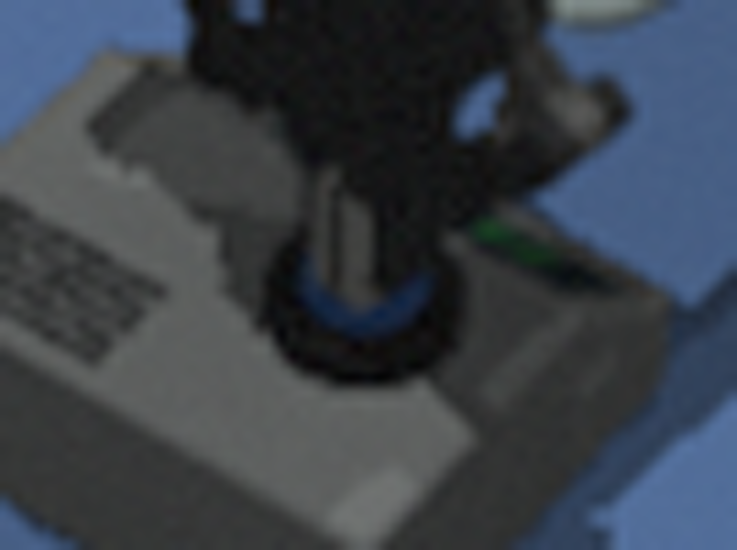

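View pics/w3.png

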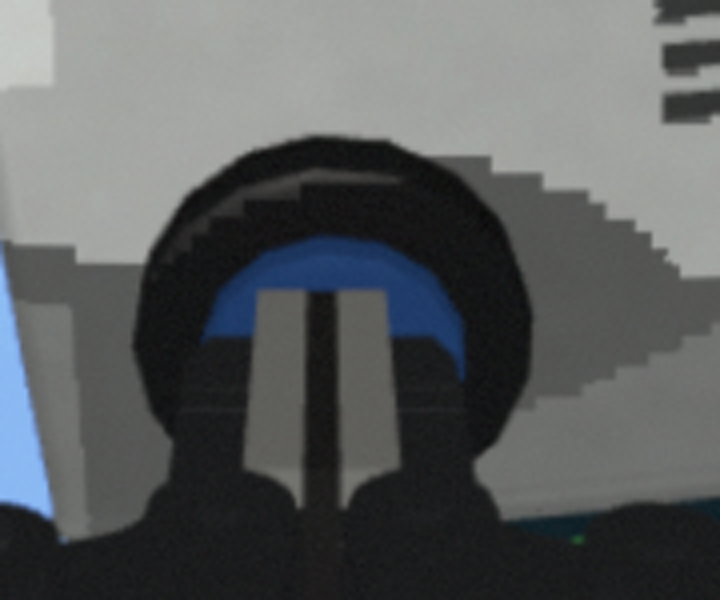

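>>> {"method": "step_arm", "body": {
  "plan": [
    {"grip":0,"tx":0,"ty":0,"tz":-0.4,"ax":0,"ay":0,"az":0},
    {"grip":0,"tx":0,"ty":0,"tz":0,"ax":0,"ay":0,"az":0}
  ]
}}

```text
time: 4.23
tool_pos: [645.1, 23.3, 83.2]
tcp_rot: [-180.0, -0.1, 0.0]
ft_force: [1.1, 2.7, 3.8]
finger_gap: 0.3
```

>>> {"method": "step_arm", "body": {
  "plan": [
    {"grip":0,"tx":0,"ty":0,"tz":-0.1,"ax":0,"ay":0,"az":0},
    {"grip":0,"tx":0,"ty":0,"tz":0,"ax":0,"ay":0,"az":0}
  ]
}}

```text
time: 4.4
tool_pos: [644.9, 23.1, 82.9]
tcp_rot: [-180.0, -0.1, 0.0]
ft_force: [2.6, 2.6, 4.7]
finger_gap: -0.2
```

>>> {"method": "step_arm", "body": {
  "plan": [
    {"grip":0,"tx":0,"ty":0,"tz":-0.1,"ax":0,"ay":0,"az":0},
    {"grip":0,"tx":0,"ty":0,"tz":0,"ax":0,"ay":0,"az":0}
  ]
}}

```text
time: 4.57
tool_pos: [644.5, 22.9, 83.5]
tcp_rot: [-180.0, -0.0, -0.0]
ft_force: [2.2, 2.0, 4.4]
finger_gap: 0.1
```

>>> {"method": "step_arm", "body": {
  "plan": [
    {"grip":0,"tx":0,"ty":0,"tz":-0.1,"ax":0,"ay":0,"az":0},
    {"grip":0,"tx":0,"ty":0,"tz":0,"ax":0,"ay":0,"az":0}
  ]
}}

```text
time: 4.73
tool_pos: [644.2, 22.8, 84.2]
tcp_rot: [180.0, 0.0, -0.0]
ft_force: [1.2, 1.3, 3.8]
finger_gap: 0.0
```

>>> {"method": "step_arm", "body": {
  "plan": [
    {"grip":0,"tx":0,"ty":0,"tz":-0.1,"ax":0,"ay":0,"az":0},
    {"grip":0,"tx":0,"ty":0,"tz":0,"ax":0,"ay":0,"az":0}
  ]
}}

```text
time: 4.9
tool_pos: [644.0, 22.7, 85.2]
tcp_rot: [180.0, 0.0, -0.0]
ft_force: [0.5, 0.9, 2.8]
finger_gap: -0.1
```

>>> {"method": "step_arm", "body": {
  "plan": [
    {"grip":0,"tx":0,"ty":0,"tz":-0.2,"ax":0,"ay":0,"az":0},
    {"grip":0,"tx":0,"ty":0,"tz":0,"ax":0,"ay":0,"az":0}
  ]
}}

```text
time: 5.07
tool_pos: [643.7, 22.7, 87.1]
tcp_rot: [180.0, 0.1, -0.0]
ft_force: [0.5, -0.4, 2.4]
finger_gap: -0.1
```

>>> {"method": "step_arm", "body": {
  "plan": [
    {"grip":0,"tx":0,"ty":0,"tz":-1,"ax":0,"ay":0,"az":0},
    {"grip":0,"tx":0,"ty":0,"tz":-3,"ax":0,"ay":0,"az":0},
    {"grip":0,"tx":0,"ty":0,"tz":-3.6,"ax":0,"ay":0,"az":0},
    {"grip":0,"tx":0,"ty":0,"tz":-3.6,"ax":0,"ay":0,"az":0},
    {"grip":5,"tx":-1,"ty":2,"tz":0,"ax":0,"ay":0,"az":0},
    {"grip":6,"tx":-1.6,"ty":3.5,"tz":0,"ax":0,"ay":0,"az":0},
    {"grip":7,"tx":-1.6,"ty":3.5,"tz":0,"ax":0,"ay":0,"az":0},
    {"grip":7,"tx":-1.6,"ty":3.5,"tz":0,"ax":0,"ay":0,"az":0}
  ]
}}

```text
time: 5.73
tool_pos: [584.9, -103.0, 199.6]
tcp_rot: [180.0, 0.1, 0.1]
ft_force: [0.3, -0.3, 0.7]
finger_gap: 48.1
```

```bash
python3 - <<'E'
import bench
print([k for k in dir(bench) if k[0]!='_'], getattr(bench,'grip_depth',None))
from h import *
im=snapshot("top");save(cv2.resize(im[170:300,240:330],None,fx=4,fy=4,interpolation=cv2.INTER_CUBIC),"t4")
E
```

```text
['PlanningError', 'camera_model', 'grip_depth', 'hand_in', 'sense', 'snapshot'] 18.700000000000003
```

View pics/t4.png

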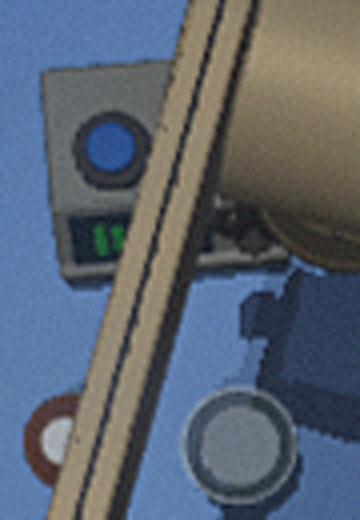

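>>> {"method": "step_arm", "body": {
  "plan": [
    {"grip":7,"tx":-1.4,"ty":3.1,"tz":0,"ax":0,"ay":0,"az":0},
    {"grip":7,"tx":-1.4,"ty":3.1,"tz":0,"ax":0,"ay":0,"az":0},
    {"grip":7,"tx":-1.4,"ty":3.1,"tz":0,"ax":0,"ay":0,"az":0},
    {"grip":7,"tx":-1.4,"ty":3.1,"tz":0,"ax":0,"ay":0,"az":0},
    {"grip":7,"tx":-1.4,"ty":3.1,"tz":0,"ax":0,"ay":0,"az":0},
    {"grip":7,"tx":-1.2,"ty":2.8,"tz":0,"ax":0,"ay":0,"az":0},
    {"grip":7,"tx":0,"ty":0,"tz":0,"ax":0,"ay":0,"az":0},
    {"grip":7,"tx":0,"ty":0,"tz":0,"ax":0,"ay":0,"az":0}
  ]
}}

```text
time: 6.45
tool_pos: [502.9, -286.4, 199.2]
tcp_rot: [-180.0, 0.1, -0.2]
ft_force: [0.5, 0.9, -0.2]
finger_gap: 69.9
```

```bash
python3 - <<'E'
from h import *
T,c=wpose();np.save("w5T.npy",T);print(T);im=snapshot("wrist");save(im,"w5")
E
```

```text
[[   1.     -0.     -0.    502.95]
 [  -0.     -1.      0.   -286.37]
 [  -0.     -0.     -1.    199.22]
 [   0.      0.      0.      1.  ]]
```

View pics/w5.png

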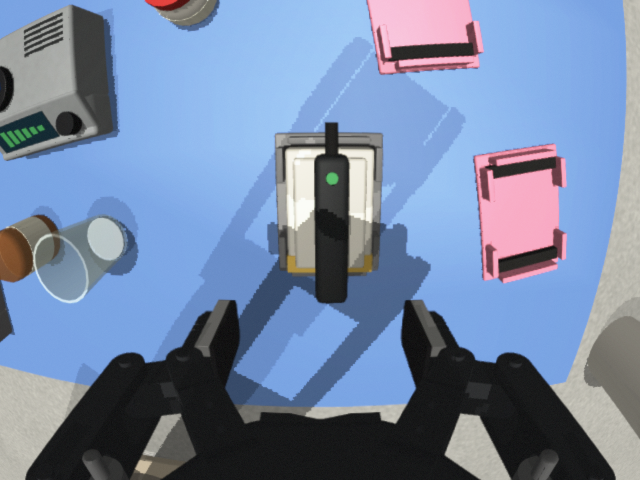

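```bash
python3 - <<'E'
from h import *
T=np.load("w5T.npy");c=camera_model("wrist")
P=[watz(T,c,332,155,98),watz(T,c,331,301,98)];print(P,np.mean(P,0))
Q=[watz(T,c,u,v,25) for u,v in[(276,134),(383,133),(379,270),(280,270)]];print(np.array(Q),np.mean(Q,0))
E
```

```text
[array([ 559.66, -294.3 ,   98.  ]), array([ 453.33, -294.16,   98.  ])] [ 506.49 -294.23   98.  ]
[[ 570.96 -249.23   25.  ]
 [ 571.88 -339.91   25.  ]
 [ 446.38 -341.07   25.  ]
 [ 446.87 -248.68   25.  ]] [ 509.02 -294.72   25.  ]
```

>>> {"method": "step_arm", "body": {
  "plan": [
    {"grip":7,"tx":0.2,"ty":0.6,"tz":1.5,"ax":0,"ay":0,"az":0},
    {"grip":7,"tx":0,"ty":0,"tz":2.5,"ax":0,"ay":0,"az":0},
    {"grip":7,"tx":0,"ty":0,"tz":2.5,"ax":0,"ay":0,"az":0},
    {"grip":7,"tx":0,"ty":0,"tz":2,"ax":0,"ay":0,"az":0},
    {"grip":7,"tx":0,"ty":0,"tz":1,"ax":0,"ay":0,"az":0},
    {"grip":7,"tx":0,"ty":0,"tz":0.5,"ax":0,"ay":0,"az":0},
    {"grip":7,"tx":0,"ty":0,"tz":0,"ax":0,"ay":0,"az":0},
    {"grip":7,"tx":0,"ty":0,"tz":0,"ax":0,"ay":0,"az":0}
  ]
}}

```text
time: 7.17
tool_pos: [507.0, -290.9, 100.4]
tcp_rot: [180.0, -0.1, 0.0]
ft_force: [-0.1, -0.6, 1.0]
finger_gap: 69.8
```

```bash
python3 - <<'E'
from h import *
T,c=wpose();np.save("w6T.npy",T);print(T[:3,3]);im=snapshot("wrist");save(im,"w6")
P=[watz(T,c,u,v,98) for u,v in [(320,240),(320,300),(320,350)]];print(P)
E
```

```text
[ 506.99 -290.93  100.39]
[array([ 538.69, -290.89,   98.  ]), array([ 510.87, -290.89,   98.  ]), array([ 483.82, -290.89,   98.  ])]
```

View pics/w6.png

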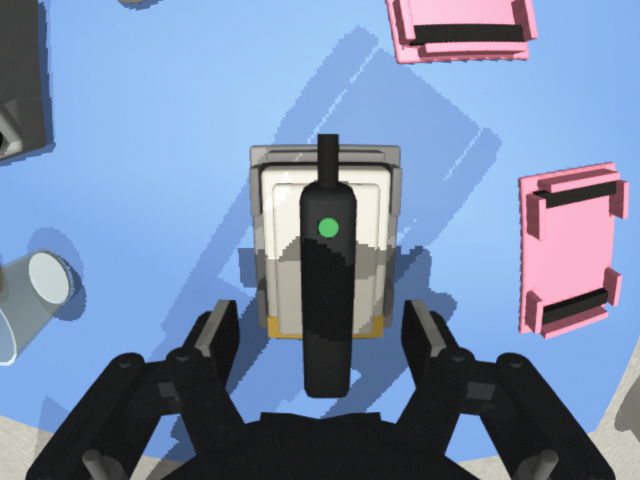

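```bash
python3 - <<'E'
from h import *
T=np.load("w6T.npy");c=camera_model("wrist")
P=[watz(T,c,328.5,182,98),watz(T,c,326.5,397,98)];print(P,np.mean(P,0))
E
```

```text
[array([ 562.81, -294.25,   98.  ]), array([ 453.13, -294.24,   98.  ])] [ 507.97 -294.24   98.  ]
```

>>> {"method": "step_arm", "body": {
  "plan": [
    {"grip":7,"tx":0,"ty":0.25,"tz":1.2,"ax":0,"ay":0,"az":0},
    {"grip":7,"tx":0,"ty":0,"tz":1.2,"ax":0,"ay":0,"az":0},
    {"grip":7,"tx":0,"ty":0,"tz":0.7,"ax":0,"ay":0,"az":0},
    {"grip":7,"tx":0,"ty":0,"tz":0,"ax":0,"ay":0,"az":0},
    {"grip":7,"tx":0,"ty":0,"tz":0,"ax":0,"ay":0,"az":0},
    {"grip":7,"tx":0,"ty":0,"tz":0,"ax":0,"ay":0,"az":0}
  ]
}}

```text
time: 7.72
tool_pos: [506.1, -293.6, 68.2]
tcp_rot: [-180.0, 0.0, -0.0]
ft_force: [-0.8, -0.4, 0.3]
finger_gap: 70.1
```

>>> {"method": "step_arm", "body": {
  "plan": [
    {"grip":3.5,"tx":0,"ty":0,"tz":0,"ax":0,"ay":0,"az":0},
    {"grip":3.5,"tx":0,"ty":0,"tz":0,"ax":0,"ay":0,"az":0},
    {"grip":3.5,"tx":0,"ty":0,"tz":0,"ax":0,"ay":0,"az":0},
    {"grip":3.5,"tx":0,"ty":0,"tz":0,"ax":0,"ay":0,"az":0},
    {"grip":2.8,"tx":0,"ty":0,"tz":0,"ax":0,"ay":0,"az":0},
    {"grip":2.8,"tx":0,"ty":0,"tz":0,"ax":0,"ay":0,"az":0}
  ],
  "newtons": 30
}}

```text
time: 8.22
tool_pos: [506.3, -293.6, 68.4]
tcp_rot: [180.0, -0.0, -0.0]
ft_force: [-0.7, -0.7, 0.3]
finger_gap: 27.9
```

```bash
python3 - <<'E'
from h import *
print(sense()["finger_gap"],sense()["ft_force"]);im=snapshot("wrist");save(im,"w7")
E
```

```text
27.870525072967503 [-0.72 -0.66  0.32]
```

View pics/w7.png

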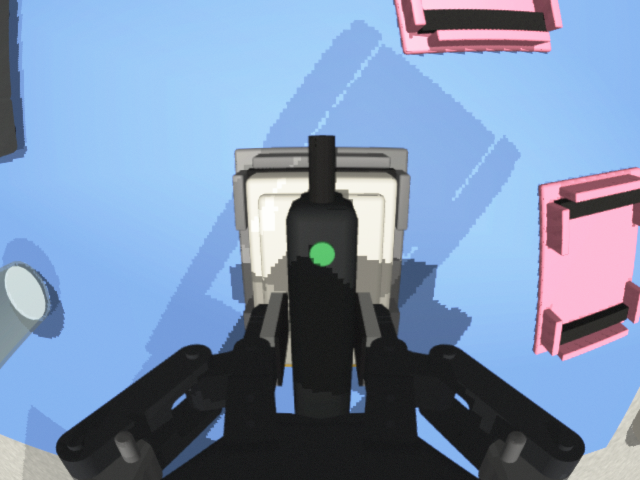

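>>> {"method": "step_arm", "body": {
  "plan": [
    {"grip":2,"tx":0,"ty":0,"tz":0,"ax":0,"ay":0,"az":0},
    {"grip":2,"tx":0,"ty":0,"tz":0,"ax":0,"ay":0,"az":0},
    {"grip":2,"tx":0,"ty":0,"tz":0,"ax":0,"ay":0,"az":0}
  ],
  "newtons": 30
}}

```text
time: 8.52
tool_pos: [506.2, -293.8, 68.3]
tcp_rot: [180.0, -0.0, -0.0]
ft_force: [1.2, -1.3, -0.1]
finger_gap: 23.9
```

>>> {"method": "step_arm", "body": {
  "plan": [
    {"grip":1.5,"tx":0,"ty":0,"tz":0,"ax":0,"ay":0,"az":0},
    {"grip":1.5,"tx":0,"ty":0,"tz":0,"ax":0,"ay":0,"az":0},
    {"grip":1.5,"tx":0,"ty":0,"tz":-0.2,"ax":0,"ay":0,"az":0},
    {"grip":1.5,"tx":0,"ty":0,"tz":-0.3,"ax":0,"ay":0,"az":0},
    {"grip":1.5,"tx":0,"ty":0,"tz":-0.5,"ax":0,"ay":0,"az":0},
    {"grip":1.5,"tx":0,"ty":0,"tz":-0.5,"ax":0,"ay":0,"az":0}
  ],
  "newtons": 90
}}

```text
time: 9.02
tool_pos: [505.7, -293.1, 83.0]
tcp_rot: [-179.9, 0.1, 0.0]
ft_force: [-0.1, 0.5, -4.6]
finger_gap: 22.6
```

>>> {"method": "step_arm", "body": {
  "plan": [
    {"grip":1.5,"tx":0,"ty":0,"tz":-1,"ax":0,"ay":0,"az":0},
    {"grip":1.5,"tx":0,"ty":0,"tz":-2,"ax":0,"ay":0,"az":0},
    {"grip":1.5,"tx":0,"ty":0,"tz":-2.5,"ax":0,"ay":0,"az":0},
    {"grip":1.5,"tx":0,"ty":0,"tz":-2.5,"ax":0,"ay":0,"az":0},
    {"grip":1.5,"tx":0,"ty":0,"tz":-2.5,"ax":0,"ay":0,"az":0},
    {"grip":1.5,"tx":0,"ty":0,"tz":-2.5,"ax":0,"ay":0,"az":0},
    {"grip":1.5,"tx":0,"ty":0,"tz":-1,"ax":0,"ay":0,"az":0},
    {"grip":1.5,"tx":0,"ty":0,"tz":0,"ax":0,"ay":0,"az":0}
  ]
}}

```text
time: 9.68
tool_pos: [507.9, -294.8, 227.7]
tcp_rot: [179.8, -0.3, 0.0]
ft_force: [0.5, -0.4, -3.5]
finger_gap: 22.5
```

```bash
python3 - <<'E'
from h import *
print(sense());im=snapshot("wrist");save(im,"w8");save(snapshot("scene"),"s8")
E
```

```text
{'time': 9.6833, 'joint_pos': array([-35.13,   5.2 ,  88.07,   0.  ,  86.32,  54.87]), 'qd': array([-0.13,  2.27,  3.75,  0.12, -2.36, -0.04]), 'joint_efforts': array([  0.  , -56.02, -51.01,  -0.01,   0.83,   0.  ]), 'tool_pos': array([ 507.91, -294.76,  227.74]), 'tcp_rot': array([179.77,  -0.33,   0.  ]), 'ft_force': array([ 0.52, -0.44, -3.49]), 'wrist_torque': array([ 0.02, -0.05,  0.03]), 'finger_gap': 22.49770896663333}
```

View pics/w8.png

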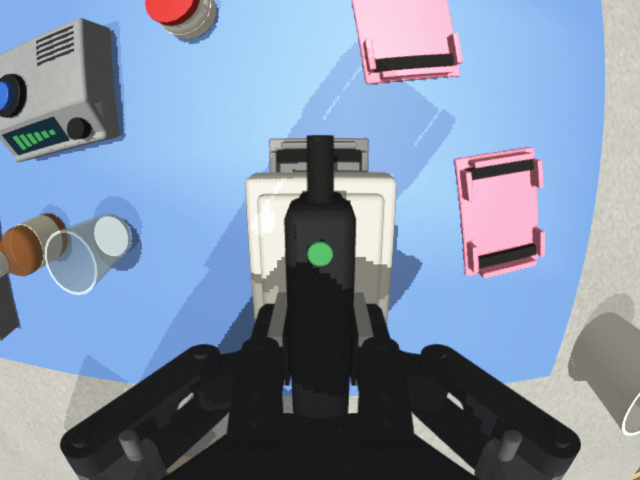

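View pics/s8.png

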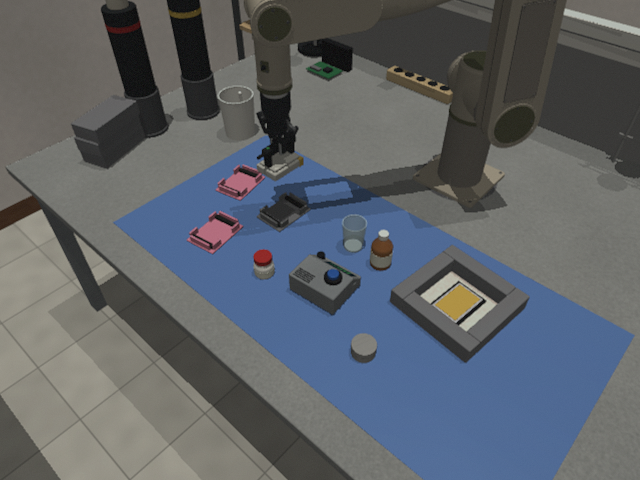

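```bash
python3 - <<'E'
from h import *
c=camera_model("wrist");T=np.eye(4)
for n,u,v,z in[("headL",247,180,23.3),("headR",395,180,23.3),("headL low",249,300,23.3),("barL",287,215,-29.7),("barR",355,215,-29.7),("bar end",321,194,-29.7),("bar end lower edge",321,194,-19),("barback",321,417,-29.7),("led",320,254,-29.7)]:
    print(n,watz(T,c,u,v,z))
E
```

```text
headL [ 53.51 -33.29  23.3 ]
headR [53.48 34.21 23.3 ]
headL low [ -7.64 -36.21  23.3 ]
barL [ 50.88 -10.35 -29.7 ]
barR [ 50.87  11.03 -29.7 ]
bar end [ 57.58   0.34 -29.7 ]
bar end lower edge [ 55.38   0.36 -19.  ]
barback [-35.97   0.37 -29.7 ]
led [ 37.78   0.01 -29.7 ]
```

>>> {"method": "step_arm", "body": {
  "plan": [
    {"grip":1.5,"tx":-0.3,"ty":-1,"tz":0,"ax":0,"ay":0,"az":0},
    {"grip":1.5,"tx":-0.7,"ty":-2.2,"tz":0,"ax":0,"ay":0,"az":0},
    {"grip":1.5,"tx":-1,"ty":-3.2,"tz":0,"ax":0,"ay":0,"az":0},
    {"grip":1.5,"tx":-1,"ty":-3.2,"tz":0,"ax":0,"ay":0,"az":0},
    {"grip":1.5,"tx":-1,"ty":-3.2,"tz":0,"ax":0,"ay":0,"az":0},
    {"grip":1.5,"tx":-1,"ty":-3.2,"tz":0,"ax":0,"ay":0,"az":0},
    {"grip":1.5,"tx":-1,"ty":-3.2,"tz":0,"ax":0,"ay":0,"az":0},
    {"grip":1.5,"tx":-1,"ty":-3.2,"tz":0,"ax":0,"ay":0,"az":0}
  ]
}}

```text
time: 10.45
tool_pos: [434.0, -67.5, 220.8]
tcp_rot: [-179.9, 0.2, -0.0]
ft_force: [0.8, 1.2, -4.7]
finger_gap: 22.6
```

>>> {"method": "step_arm", "body": {
  "plan": [
    {"grip":1.5,"tx":-1,"ty":-3.2,"tz":0,"ax":0,"ay":0,"az":0},
    {"grip":1.5,"tx":-1,"ty":-3.2,"tz":0,"ax":0,"ay":0,"az":0},
    {"grip":1.5,"tx":-1,"ty":-3.2,"tz":0,"ax":0,"ay":0,"az":0},
    {"grip":1.5,"tx":-1,"ty":-3.2,"tz":0,"ax":0,"ay":0,"az":0},
    {"grip":1.5,"tx":-1,"ty":-3.2,"tz":0,"ax":0,"ay":0,"az":0},
    {"grip":1.5,"tx":-1,"ty":-3.2,"tz":0,"ax":0,"ay":0,"az":0},
    {"grip":1.5,"tx":-1,"ty":-3.2,"tz":0,"ax":0,"ay":0,"az":0},
    {"grip":1.5,"tx":-1,"ty":-3.2,"tz":0,"ax":0,"ay":0,"az":0}
  ]
}}

```text
time: 11.12
tool_pos: [353.9, 187.6, 221.2]
tcp_rot: [179.9, 0.2, 0.0]
ft_force: [0.3, -0.5, -4.6]
finger_gap: 23.0
```

>>> {"method": "step_arm", "body": {
  "plan": [
    {"grip":1.5,"tx":-1,"ty":-3,"tz":0,"ax":0,"ay":0,"az":0},
    {"grip":1.5,"tx":-1,"ty":-3,"tz":0,"ax":0,"ay":0,"az":0},
    {"grip":1.5,"tx":-0.4,"ty":-1.7,"tz":0,"ax":0,"ay":0,"az":0},
    {"grip":1.5,"tx":0,"ty":-1,"tz":0,"ax":0,"ay":0,"az":2},
    {"grip":1.5,"tx":0,"ty":0,"tz":0,"ax":0,"ay":0,"az":2},
    {"grip":1.5,"tx":0,"ty":0,"tz":0,"ax":0,"ay":0,"az":2},
    {"grip":1.5,"tx":0,"ty":0,"tz":0,"ax":0,"ay":0,"az":0},
    {"grip":1.5,"tx":0,"ty":0,"tz":0,"ax":0,"ay":0,"az":0}
  ]
}}

```text
time: 11.78
tool_pos: [331.0, 273.0, 221.5]
tcp_rot: [179.9, 0.1, -5.9]
ft_force: [-0.6, 0.7, -5.3]
finger_gap: 22.5
```

>>> {"method": "step_arm", "body": {
  "plan": [
    {"grip":1.5,"tx":0,"ty":0,"tz":0,"ax":0,"ay":0,"az":0},
    {"grip":1.5,"tx":0,"ty":0,"tz":0,"ax":0,"ay":0,"az":0},
    {"grip":1.5,"tx":0,"ty":0,"tz":0,"ax":0,"ay":0,"az":0},
    {"grip":1.5,"tx":0,"ty":0,"tz":0,"ax":0,"ay":0,"az":0}
  ]
}}

```text
time: 12.12
tool_pos: [332.3, 273.3, 223.2]
tcp_rot: [-180.0, 0.0, -6.0]
ft_force: [-0.6, -0.1, -4.3]
finger_gap: 23.0
```

```bash
python3 - <<'E'
from h import *
T,c=wpose();np.save("w9T.npy",T);print(T);im=snapshot("wrist");save(im,"w9");save(snapshot("top"),"t9")
E
```

```text
[[  0.99  -0.1   -0.   332.27]
 [ -0.1   -0.99   0.   273.26]
 [ -0.    -0.    -1.   223.24]
 [  0.     0.     0.     1.  ]]
```

View pics/w9.png

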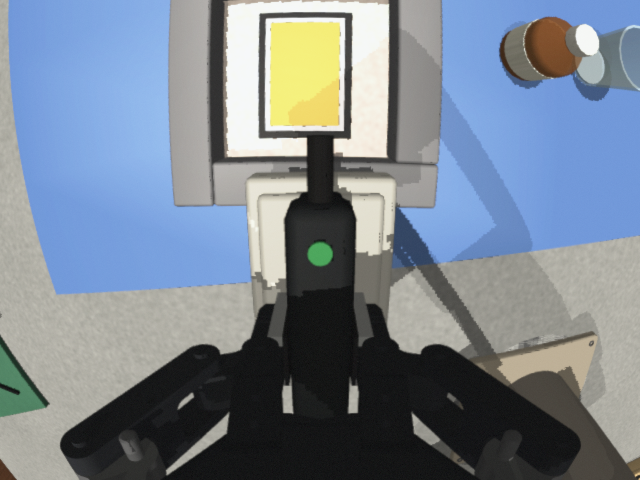

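View pics/t9.png

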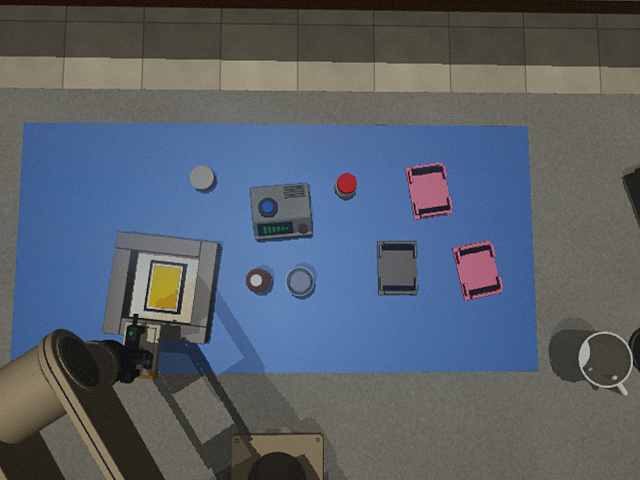

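```bash
python3 - <<'E'
from h import *
T=np.load("w9T.npy");c=camera_model("wrist")
im=cv2.cvtColor(cv2.imread("pics/w9.png"),cv2.COLOR_BGR2RGB)
hsv=cv2.cvtColor(im,cv2.COLOR_RGB2HSV)
m=((hsv[...,0]>18)&(hsv[...,0]<36)&(hsv[...,1]>100)).astype(np.uint8);m[200:]=0
ct=max(cv2.findContours(m,cv2.RETR_EXTERNAL,cv2.CHAIN_APPROX_NONE)[0],key=cv2.contourArea)[:,0]
P=np.array([watz(T,c,u,v,14)[:2] for u,v in ct],np.float32)
print("yellow",cv2.minAreaRect(P))
print("corners px",cv2.boxPoints(cv2.minAreaRect(ct)))
H=np.array([watz(T,c,u,v,14)[:2] for u,v in[(264,14),(352,13),(351,137),(258.5,137)]]);print("holder",H,H.mean(0),np.linalg.norm(H-np.roll(H,-1,0),axis=1))
cv2.imwrite("pics/w9z.png",cv2.resize(cv2.imread("pics/w9.png")[0:150,235:375],None,fx=4,fy=4,interpolation=cv2.INTER_CUBIC))
im=cv2.cvtColor(cv2.imread("pics/top0.png"),cv2.COLOR_BGR2RGB)
hsv=cv2.cvtColor(im,cv2.COLOR_RGB2HSV)
m=((hsv[...,0]>18)&(hsv[...,0]<36)&(hsv[...,1]>100)).astype(np.uint8);m[:,230:]=0
ct=max(cv2.findContours(m,cv2.RETR_EXTERNAL,cv2.CHAIN_APPROX_NONE)[0],key=cv2.contourArea)[:,0]
P=np.array([atz("top",u,v,14)[:2] for u,v in ct],np.float32)
print("yellow top",cv2.minAreaRect(P))
E
```

```text
yellow ((457.6199951171875, 274.3258056640625), (63.14487075805664, 99.57855987548828), 83.73548889160156)
corners px [[271.  22.]
 [339.  22.]
 [339. 125.]
 [271. 125.]]
holder [[520.82 305.96]
 [512.09 224.42]
 [392.41 237.77]
 [402.24 324.35]] [456.89 273.13] [ 82.   120.43  87.14 120.  ]
yellow top ((458.04052734375, 276.0797119140625), (63.025325775146484, 99.03034973144531), 83.6089096069336)
```

View pics/w9z.png

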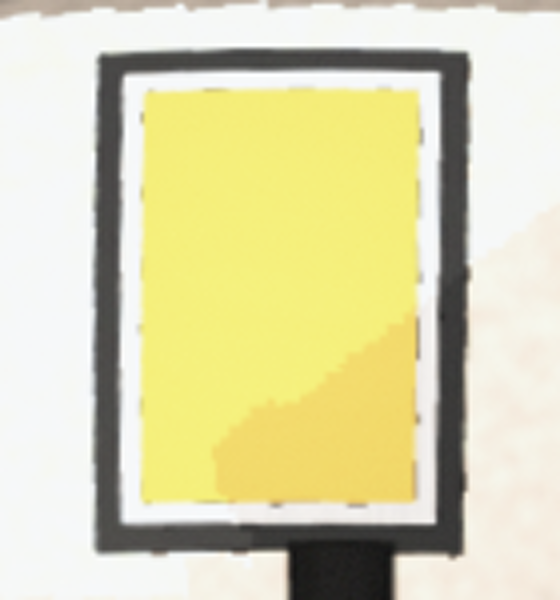

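>>> {"method": "step_arm", "body": {
  "plan": [
    {"grip":1.5,"tx":1.2,"ty":-0.15,"tz":0,"ax":0,"ay":0,"az":0},
    {"grip":1.5,"tx":2.5,"ty":-0.3,"tz":0,"ax":0,"ay":0,"az":0},
    {"grip":1.5,"tx":2.5,"ty":-0.3,"tz":0,"ax":0,"ay":0,"az":0},
    {"grip":1.5,"tx":2.5,"ty":-0.3,"tz":0,"ax":0,"ay":0,"az":0},
    {"grip":1.5,"tx":2.5,"ty":-0.3,"tz":0,"ax":0,"ay":0,"az":0.2},
    {"grip":1.5,"tx":1.2,"ty":-0.12,"tz":0,"ax":0,"ay":0,"az":0},
    {"grip":1.5,"tx":0,"ty":0,"tz":1,"ax":0,"ay":0,"az":0},
    {"grip":1.5,"tx":0,"ty":0,"tz":2,"ax":0,"ay":0,"az":0}
  ]
}}

```text
time: 12.88
tool_pos: [459.2, 275.6, 195.3]
tcp_rot: [-179.9, -0.2, -6.3]
ft_force: [0.4, 0.8, -4.4]
finger_gap: 22.8
```

>>> {"method": "step_arm", "body": {
  "plan": [
    {"grip":1.5,"tx":0,"ty":0,"tz":2,"ax":0,"ay":0,"az":0},
    {"grip":1.5,"tx":0,"ty":0,"tz":2,"ax":0,"ay":0,"az":0},
    {"grip":1.5,"tx":0,"ty":0,"tz":1,"ax":0,"ay":0,"az":0},
    {"grip":1.5,"tx":0,"ty":0,"tz":0,"ax":0,"ay":0,"az":0},
    {"grip":1.5,"tx":0,"ty":0,"tz":0,"ax":0,"ay":0,"az":0},
    {"grip":1.5,"tx":0,"ty":0,"tz":0,"ax":0,"ay":0,"az":0}
  ]
}}

```text
time: 13.38
tool_pos: [457.7, 275.4, 144.7]
tcp_rot: [-179.9, -0.1, -6.2]
ft_force: [-0.5, 0.6, -4.0]
finger_gap: 23.1
```

```bash
python3 - <<'E'
from h import *
T,c=wpose();np.save("w10T.npy",T);im=snapshot("wrist");save(im,"w10");t=snapshot("top");save(cv2.resize(t[200:370,60:260],None,fx=4,fy=3.5),"t10");s=snapshot("scene");save(cv2.resize(s[220:370,360:560],None,fx=4,fy=4,interpolation=cv2.INTER_CUBIC),"s10")
E
```

```text
(no output)
```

View pics/w10.png

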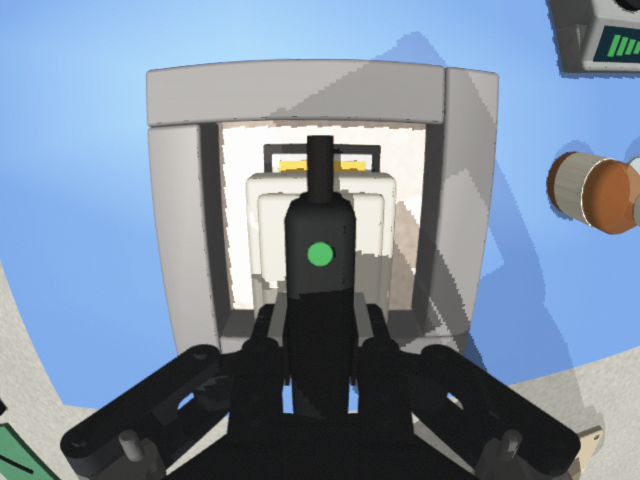

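View pics/s10.png

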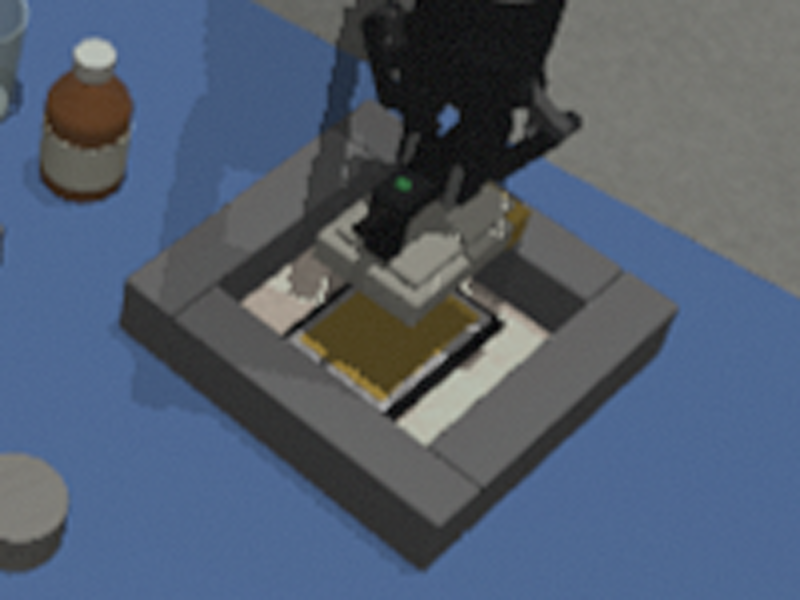

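>>> {"method": "step_arm", "body": {
  "plan": [
    {"grip":1.5,"tx":0,"ty":0,"tz":1,"ax":0,"ay":0,"az":0},
    {"grip":1.5,"tx":0,"ty":0,"tz":1.5,"ax":0,"ay":0,"az":0},
    {"grip":1.5,"tx":0,"ty":0,"tz":1.5,"ax":0,"ay":0,"az":0},
    {"grip":1.5,"tx":0,"ty":0,"tz":1,"ax":0,"ay":0,"az":0},
    {"grip":1.5,"tx":0,"ty":0,"tz":0.7,"ax":0,"ay":0,"az":0},
    {"grip":1.5,"tx":0,"ty":0,"tz":0,"ax":0,"ay":0,"az":0},
    {"grip":1.5,"tx":0,"ty":0,"tz":0,"ax":0,"ay":0,"az":0},
    {"grip":1.5,"tx":0,"ty":0,"tz":0,"ax":0,"ay":0,"az":0}
  ]
}}

```text
time: 14.2
tool_pos: [457.7, 275.3, 87.2]
tcp_rot: [-180.0, -0.1, -6.2]
ft_force: [0.4, 0.3, -4.4]
finger_gap: 22.6
```

```bash
python3 - <<'E'
from h import *
T,c=wpose();np.save("w11T.npy",T);print(T[:3,3],sense()["tcp_rot"]);im=snapshot("wrist");save(im,"w11");save(cv2.resize(im[100:250,220:420],None,fx=4,fy=4,interpolation=cv2.INTER_CUBIC),"w11z");s=snapshot("scene");save(s,"s11f");save(cv2.resize(s[240:360,390:530],None,fx=5,fy=5,interpolation=cv2.INTER_CUBIC),"s11")
E
```

```text
[457.73 275.31  87.16] [-179.96   -0.07   -6.2 ]
```

View pics/w11z.png

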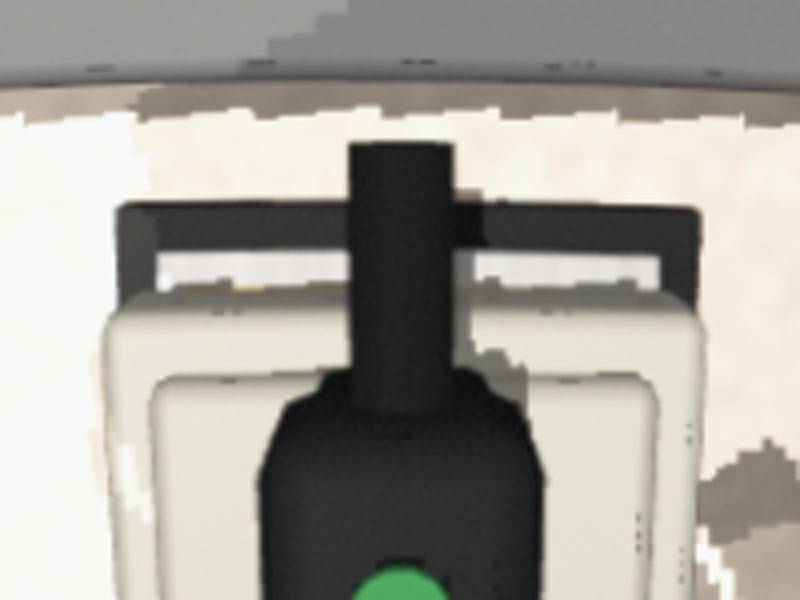

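View pics/s11.png

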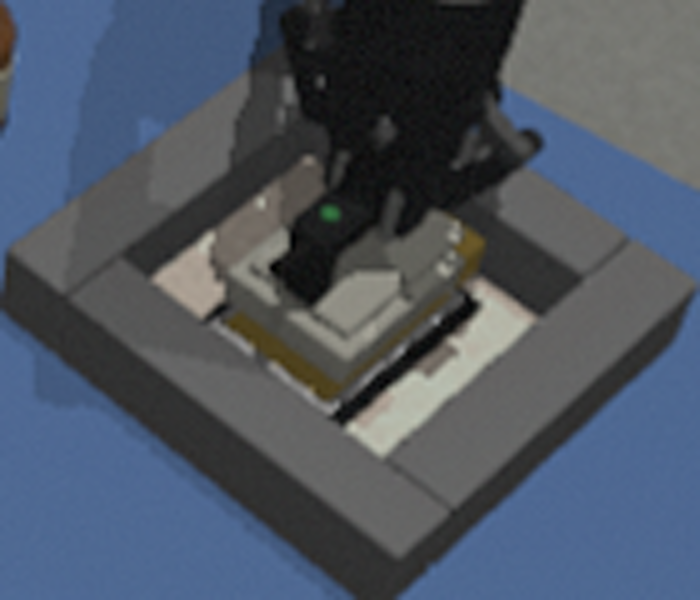

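```bash
python3 - <<'E'
from h import *
c=camera_model("wrist");T=np.eye(4)
z=87.2-14
for u,v in[(259.2,162.8),(385,162.8),(249.3,151),(394.7,151.5)]:print("plate/holder",watz(T,c,u,v,z))
for u,v in[(247,178),(395,178)]:print("head top",watz(T,c,u,v,23.3))
# scene: predicted probe bottom corners & plate corners
from scipy.spatial.transform import Rotation as R
im=cv2.imread("pics/s11f.png")
def draw(cx,cy,z,yaw,col,L=55,W=37):
    a=np.radians(yaw);M=np.array([[np.cos(a),-np.sin(a)],[np.sin(a),np.cos(a)]])
    P=np.array([[*(np.array([cx,cy])+M@np.array(p)),z] for p in[(L,W),(L,-W),(-L,-W),(-L,W)]])
    q=proj("scene",P);k=6
    return q
k=6;x0,y0=400,250
z=cv2.resize(im[250:345,400:525],None,fx=k,fy=k,interpolation=cv2.INTER_CUBIC)
for cx,cy,zz,col in[(457.7,275.2,34,(0,0,255)),(457.7,275.2,64,(0,0,255)),(458,275.2,14,(0,255,0))]:
    q=draw(cx,cy,zz,-6.2,col);cv2.polylines(z,[np.int32(((q-[x0,y0])+.5)*k)],True,col,1)
cv2.imwrite("pics/s11o.png",z)
E
```

```text
plate/holder [ 55.42 -35.6   73.2 ]
plate/holder [55.42 38.08 73.2 ]
plate/holder [ 62.57 -41.28  73.2 ]
plate/holder [62.28 43.67 73.2 ]
head top [ 54.43 -33.23  23.3 ]
head top [54.41 34.19 23.3 ]
```

View pics/s11o.png

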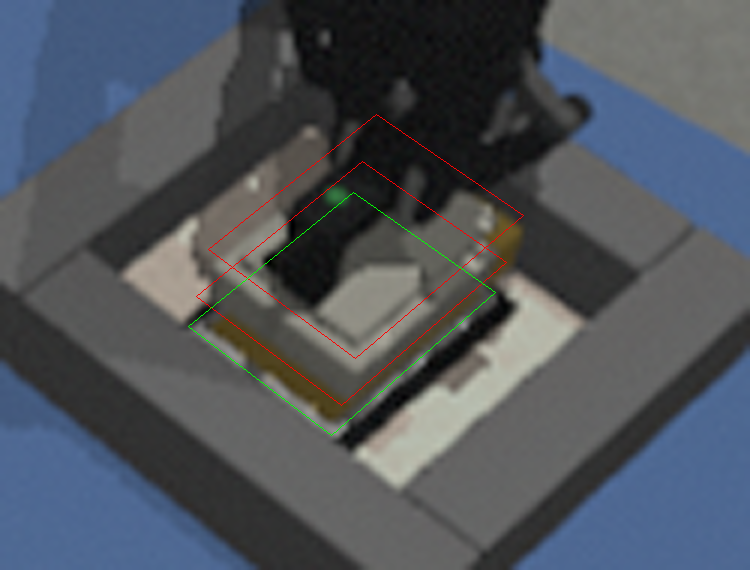

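>>> {"method": "step_arm", "body": {
  "plan": [
    {"grip":1.5,"tx":0,"ty":0.03,"tz":0.3,"ax":0,"ay":0,"az":0},
    {"grip":1.5,"tx":0,"ty":0,"tz":0.3,"ax":0,"ay":0,"az":0},
    {"grip":1.5,"tx":0,"ty":0,"tz":0.2,"ax":0,"ay":0,"az":0},
    {"grip":1.5,"tx":0,"ty":0,"tz":0,"ax":0,"ay":0,"az":0},
    {"grip":1.5,"tx":0,"ty":0,"tz":0,"ax":0,"ay":0,"az":0},
    {"grip":1.5,"tx":0,"ty":0,"tz":0,"ax":0,"ay":0,"az":0}
  ]
}}

```text
time: 14.8
tool_pos: [457.0, 274.7, 78.3]
tcp_rot: [180.0, 0.0, -6.2]
ft_force: [0.2, -0.0, -4.6]
finger_gap: 22.4
```

>>> {"method": "step_arm", "body": {
  "plan": [
    {"grip":1.5,"tx":0.05,"ty":0,"tz":0.1,"ax":0,"ay":0,"az":0},
    {"grip":1.5,"tx":0,"ty":0,"tz":0,"ax":0,"ay":0,"az":0},
    {"grip":1.5,"tx":0,"ty":0,"tz":0,"ax":0,"ay":0,"az":0},
    {"grip":1.5,"tx":0,"ty":0,"tz":0,"ax":0,"ay":0,"az":0},
    {"grip":1.5,"tx":0,"ty":0,"tz":0,"ax":0,"ay":0,"az":0},
    {"grip":1.5,"tx":0,"ty":0,"tz":0,"ax":0,"ay":0,"az":0}
  ]
}}

```text
time: 15.3
tool_pos: [457.6, 274.7, 77.3]
tcp_rot: [-180.0, -0.0, -6.2]
ft_force: [-0.4, 0.2, -4.9]
finger_gap: 22.5
```

```bash
python3 - <<'E'
from h import *
s=sense();print(s["tool_pos"],s["tcp_rot"],s["ft_force"],s["qd"]);T,c=wpose();im=snapshot("wrist");save(cv2.resize(im[100:250,220:420],None,fx=4,fy=4,interpolation=cv2.INTER_CUBIC),"w12z");s=snapshot("scene");save(s,"s12f");save(cv2.resize(s[180:360,260:530],None,fx=2.9,fy=2.9,interpolation=cv2.INTER_CUBIC),"s12")
E
```

```text
[457.57 274.68  77.31] [-180.    -0.    -6.2] [-0.39  0.24 -4.92] [-0.11 -0.05  0.    0.01  0.07  0.03]
```

View pics/w12z.png

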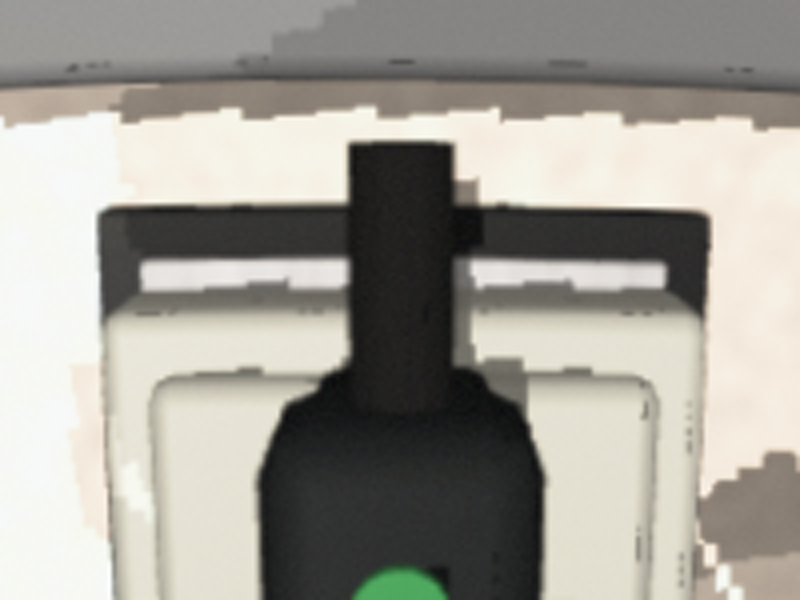

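View pics/s12.png

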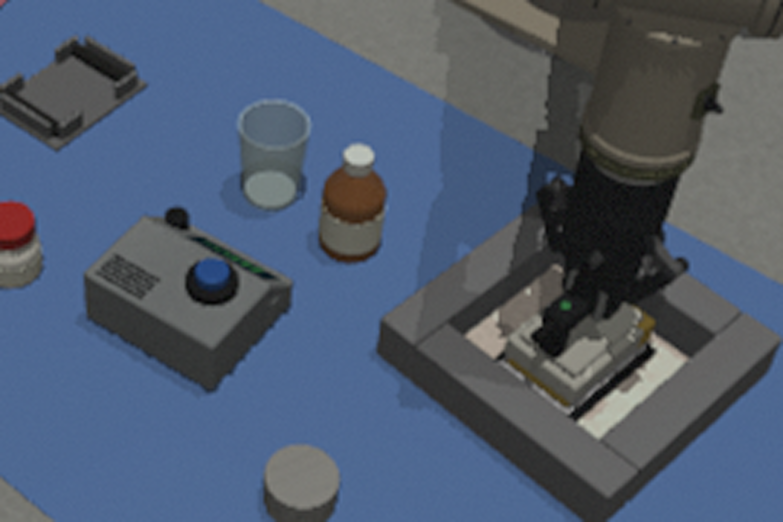

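```bash
python3 - <<'E'
from h import *
c=camera_model("wrist");T=np.eye(4)
for u,v in[(255,165.3),(386.7,165.3),(245,153),(397,154)]:print(watz(T,c,u,v,63.3))
print(hand_in())
E
```

```text
[ 55.22 -36.4   63.3 ]
[55.19 37.36 63.3 ]
[ 62.35 -41.88  63.3 ]
[61.75 43.04 63.3 ]
the job is handed in; nothing more can be done
None
```

I pressed the reset button, carried the probe to the check source and handed the job in with the probe hovering over the plate. It took about 15 s of the 56 s allowed.

- **Button:** I pressed until it hit a hard stop, at 28 N. As I backed off, the spring pushed back over at least 5.4 mm, at about 5 N or less. A top view and a later scene view showed the button back up in its original position.
- **Carry:** I gripped the probe at the middle of its bar at 90 N and lifted it straight up. I then carried it with its window about 170 mm above the bench, over the glassware and bricks. The force readings showed only the probe's weight (about 0.45 kg), with no sign of contact.
- **Final pose:** The tool is at [457.6, 274.7, 77.3], level, with a yaw of -6.2°. From the height at the grasp, I work the window out to be about 10 mm above the plate; I had no direct measurement of that gap. The last wrist picture put the plate centred under the probe within about 1 mm, with its sides aligned.
- **Beaker, flask, tin and pot:** In the last pictures I saw no change in where they stand.
- **Disagreements:** The top and wrist cameras differed by about 2 mm on the source and 3–5 mm on the handle. For the source I used a point between the two readings and fine-tuned with the wrist camera. In the scene camera the probe's outline was up to about 2 pixels (4 mm) off its predicted position at one corner.

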